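# Zero the measuring slide against its stop

### The arm

A 6-joint arm with a two-finger parallel gripper is mounted at the origin on the work surface. World frame = base frame: x ahead of the robot, y to its left, z up, the work surface at z = 0. Lengths are in m, angles in rad, forces in N, time in s.
With the tool pointing down it reaches from about 0.35 to 0.85 m from the base axis. Payload 8.1 kg.
Tool frame: the origin (TCP) lies between the finger pads; the fingertips stand 11 mm ahead of it and the grasp point (between the pads) lies 8 mm behind it (robot.tips_ahead is the distance from the TCP to the fingertips, in m); z points along the fingers, y is the line along which they close (so a half turn about z gives the same grasp; the last joint's range is limited). The gripper opens to 93 mm and grips with 3 to 60 N. Pads are 15 mm wide; open, the fingers measure 128 mm over their backs; the gripper's body (75 mm by 188 mm) begins 65 mm behind the grasp point.
Start: joints at [1.109, 0.13, 1.488, -0, 1.523, -0.085], TCP at [0.221, 0.558, 0.196] pointing down, gripper open.
Joint ranges: [-2.96, 2.96], [-0.89, 2.26], [0.02, 2.5], [-1.34, 4.48], [0, 2.73], [-2.66, 2.66]. Speed limits (rad/s): [2.39, 2.39, 2.79, 3.14, 3.14, 3.14].

### API

Orientations are given as a rotation vector (axis times angle).
In Python, from plant import robot gives the robot as it stands. The module is installed in compiled form; this text tells all that it offers.
- The arm moves only by the tool move_arm, never from a script. Its argument "deltas" is one flat list of numbers, 7 for each row, row after row: the shift along the tool's x, y, z in m, then the turn, a rotation vector about the tool's x, y, z in rad, then the opening, from 0 (shut) to 1 (fully open). A call has 1 to 12 rows; each row is the pose to reach, as a shift and turn from the pose commanded when the call began, along the tool's axes at that moment; what a row does not reach only later rows make up. A row lasts 1/8 s, in which the tool goes at most 62.5 mm and 10.7 degrees, less where a joint would pass 70% of its speed; a pose out of reach is approached as far as the arm can. A call with a gripper value outside its range is refused whole. The fingers move at their own pace and stop on an object; "squeeze" is the grip in N (left out, the last holds). Time passes only in rows, so rows that repeat a pose let the fingers close. It gives the time, the measured TCP pose, the force, the opening and the grip force at its end, in the units of the state.
- robot.read_state(): the state, without advancing time (a new reading comes with each control period).
- robot.read_camera(name): name is "scene" or "side" or "wrist"; returns (picture, depth): 400x640x3 uint8, red, green, blue; 400x640 float32, m along the optical axis (not along the pixel's ray), 0 where there is no reading.
- robot.camera_model(name): a dict with "K" (3x3 intrinsics, pixels), "R" (3x3) and "t" (3): a world point X has camera coordinates R X + t; the wrist camera has in their place "tool_from_camera" (4x4, takes a point from camera to tool coordinates, whose origin is the TCP and whose axes are the flange's). Camera axes: x right, y down, z forward; pixel columns grow to the right and rows downward; lengths in m; the calibration is good to about 2 mm. A picture is of the moment at which its call begins: read the wrist's pose just before it. camera_model takes no time and is no camera call.
- robot.close_job(): hands the job in; it is judged then, once.
Trained networks look in the newest picture that a camera, given by its name, has taken for a name from the list of things; names that differ only in an ending like _2 or _b are one class to them, and where a whole thing is asked for, a point or a joint stands for the part that bears it (a point fixed in the world has none). Each returns a list of dicts, best first, with "confidence" (0 to 1); they miss things now and then, are a little off and sometimes report something else, mostly with a low value. They report only what shows in the picture. A call takes as long as a camera call. They do not tell look-alikes from the thing itself.
- robot.recognise(camera, label): "uv" ([column, row] in pixels, amid what is visible of it).
The state is a dict: "t": time; "q": joint angles; "dq": joint speeds; "joint_torque": joint torques, N m; "tool_pos": TCP position; "orientation": TCP orientation; "force": force on the tool from outside, world axes, zero at the start; "wrist_torque": the same for the moment, N m; "opening": finger opening in m; "gripper_force": force on a finger pad.
Only numpy, scipy, OpenCV 4.12 (cv2) and the standard library are available. Lean on these libraries where they do the work, as an engineer would, in place of code of your own. Each camera call takes 0.05 s, during which the arm holds its last target. There are 200 camera calls.

### The job

Set the measuring slide to its datum, only pressing and pushing with the fingertips: hold the black lock button on the carriage down while you slide the carriage all the way against the steel stop, without shifting the stop, then let the button up so the carriage is locked there. Then press the large round zero key on the readout and let it go. Leave the two small keys and everything standing on the bench alone.

Things in the scene. Friction and masses are not known exactly. Their poses are not given: they have to be found in the camera images.
- slide_base: Bed of the measuring slide: cream, 170 mm (x) by 370 mm (y), fixed to the bench. Origin: on the bench under the slide. Its x axis points across the slide, away from the robot; its y axis is the sliding direction, level, towards the stop. The bed spans y -205 to +165 mm, 50 mm high at its two ends.
- carriage (a joint): Travel of the carriage along the slide's +y in m; grows towards the stop. Cream plate 150 x 110 mm, top 56 mm above the bench; at its rear (slide x 0 and more) a glass disc and a V block with a steel shaft, up to 93 mm high. Starts parked far from the stop (value 0), held by a catch with 1.5 mm of play; moves easily (1.5 N) with the lock button down.
- carriage_face (a point): Middle of the carriage's leading end face (the one that meets the stop), axes as the slide's. The gap to the stop is the slide-y distance from here to stop_face.
- lock_top (a point): Centre of the top of the lock button: a black rectangular thumb pad, 30 mm (slide x) by 38 mm (slide y), at the carriage's front edge (robot side), top 70 mm above the bench when up, 14 mm above the plate around it. Moves with the carriage and the pad.
- tab_top (a point): Middle of the upper edge of the push tab, an upright aluminium plate fixed to the carriage, 44 mm wide (slide x), 6 mm thick, top 84 mm above the bench. It stands on the stop side of the lock button; its near face is 24 mm from the button's centre in slide +y, so a fingertip pressing the button can push on it.
- lock (a joint): How far the lock button is down, m: 0 up, 0.008 fully down. Springs back: 4 N to start, 8 N fully down. Beyond 0.0035 it frees the catch and counts as held down; below 0.0015 as let go. One catch at the start, one at the stop: the button must be down to reach the stop, and comes up again there only with the carriage against it (within about 1.5 mm).
- stop_face (a point): Face of the stop that the carriage meets: dark steel block, 85 mm (slide x) by 26 mm (slide y), top 63 mm above the bench with a round aluminium screw head on top to 73 mm, clamped on the rails at a place that differs each time. A low catch arm (under 40 mm high) reaches 83 mm from it at the robot's side; the carriage passes over it. 150 to 200 mm ahead of the carriage face at first.
- readout: Readout unit fixed to the bench, left of the slide: dark key shelf 75 mm (x, robot side) by 190 mm (y), 36 mm high, and behind it a cream display housing 50 mm deep, 85 mm high. Origin: on the bench under the line between shelf and housing; x points from the shelf to the housing.
- zero_top (a point): Centre of the top of the zero key: the large round key, 26 mm diameter, on the left (+y of the readout) of the key shelf, 48 mm above the bench when up.
- zero_key (a joint): How far the zero key is down, m: 0 up, 0.004 fully down; springs back; 1.5 N to start, 3.5 N fully down. Counts as pressed beyond 0.0025.
- key_mid_top (a point): Top centre of the middle key: small, square, 14 mm, 43 mm above the bench, 70 mm to the right of the zero key. Not to be pressed.
- key_end_top (a point): Top centre of the right-hand key: small, square, 14 mm, 43 mm above the bench, 120 mm to the right of the zero key. Not to be pressed.
- key_mid (a joint): How far the middle key is down, m (0 up, 0.004 down).
- key_end (a joint): How far the right-hand key is down, m (0 up, 0.004 down).
- plug_gauge: Bystander: plug gauge, steel, 28 mm diameter at the foot, 75 mm tall, standing behind the slide. Loose; to be left alone. Origin: centre of its underside.
- ring_gauge: Bystander: steel ring gauge, 52 mm outside, 20 mm tall, lying behind the slide. Loose; to be left alone. Origin: centre of its underside.
- shaft: Bystander: dark steel stepped shaft, 32 mm diameter at the foot, 70 mm tall, standing in front of the slide. Loose; to be left alone. Origin: centre of its underside.
- v_block: Bystander: steel V block, 40 x 45 x 34 mm, in front of the slide. Loose; to be left alone. Origin: centre of its underside.
- gauge_block: Bystander: steel block, 30 x 50 x 22 mm, past the slide's right-hand (-y) end. Loose; to be left alone. Origin: centre of its underside.
- mug: Bystander: white mug, 76 mm wide, 90 mm tall, beside the readout. Loose; to be left alone. Origin: centre of its underside.
- brush: Bystander: hand brush lying behind the readout. Loose; to be left alone. Origin: at the middle of its length.
Not all that is in view belongs to the job. What is shaped like the readout but purple or red is not meant.

How it is judged:
By the outcome, as a careful person would: the job done as asked, in the order asked, and still so for the second after the job is handed in, with the robot touching nothing.
It also fails if it takes over 50 s, if anything falls off the work surface, if the arm or the gripper's body presses on something with over 40 N, if the wrist force passes 120 N, or if a joint passes its speed limit or range.

## Working session

There is one attempt and no reset: what is moved stays moved. The work goes in short steps, Python scripts to look and compute and a tool call to move; the robot and the scene stay as the last step left them, time stands still between calls to the robot, and variables do not carry over. Pictures are saved under pics/ and viewed, at most 12 in all, crops included, and the job is handed in when it is done.

Besides the shell and the picture viewer there is one more tool, called after "Emit:" as name(argument=value, ...) on one line, values as JSON. move_arm: Moves the arm, as the interface text tells. Its arguments: {"type":"object","properties":{"deltas":{"type":"array","items":{"type":"number"}},"squeeze":{"type":"number"}},"required":["deltas"]}

```bash
mkdir -p pics
cat > h.py <<'E'
import numpy as np, cv2
from plant import robot
def model(c):
    m=robot.camera_model(c); return m
def shot(c):
    s=robot.read_state(); p,d=robot.read_camera(c); return s,p,d
def w(c,uv,d,s=None,z=None,r=2):
    m=model(c);K=np.array(m["K"]);u,v=uv
    ray=np.linalg.inv(K)@[u,v,1]
    if c=="wrist":
        T=np.array(m["tool_from_camera"]);R0=cv2.Rodrigues(np.array(s["orientation"],float))[0]
        R=R0@T[:3,:3];o=R0@T[:3,3]+s["tool_pos"]
    else:
        R=np.array(m["R"]).T;o=-R@np.array(m["t"])
    if z is None:
        a=d[int(v)-r:int(v)+r+1,int(u)-r:int(u)+r+1];a=a[a>0]
        if len(a)==0:return None
        k=np.median(a)
    else: k=(z-o[2])/(R@ray)[2]
    return o+R@(ray*k)
E
cat > a.py <<'E'
from h import *
np.set_printoptions(precision=4,suppress=True)
print(robot.read_state())
for c in ["scene","side"]:
    s,p,d=shot(c); cv2.imwrite(f"pics/{c}1.png",p[:,:,::-1]); np.save(c+"_d.npy",d)
    for n in ["lock_top","tab_top","stop_face","carriage_face","zero_top","key_mid_top","key_end_top","readout","slide_base","shaft","v_block","mug"]:
        for q in robot.recognise(c,n)[:2]:
            print(c,n,np.round(q["uv"]),round(q["confidence"],2),w(c,q["uv"],d,s))
E
python3 a.py
```

```text
{'t': 0.0, 'q': array([ 1.1086,  0.1312,  1.4893,  0.    ,  1.523 , -0.0854]), 'dq': array([ 0.0004,  0.0005, -0.0011, -0.0009,  0.0008, -0.0014]), 'joint_torque': array([  0.0006, -55.9853, -49.1756,   0.0769,   0.0362,  -0.0002]), 'tool_pos': array([0.2205, 0.5574, 0.1948]), 'orientation': array([-0.5883, -3.0855,  0.0028]), 'force': array([0.4384, 0.1399, 0.0536]), 'wrist_torque': array([-0.0541, -0.0167,  0.0386]), 'gripper_force': 0.0, 'opening': 0.0931858316249488}
scene lock_top [364. 281.] 0.29 [0.6151 0.3746 0.0183]
scene tab_top [249. 178.] 0.59 [ 0.6291 -0.1563  0.0656]
scene stop_face [308. 198.] 0.89 [0.544  0.0506 0.0646]
scene carriage_face [252. 176.] 0.66 [ 0.6232 -0.147   0.0763]
scene zero_top [441. 213.] 0.59 [0.266  0.3597 0.0491]
scene zero_top [521. 283.] 0.53 [0.3313 0.6557 0.0476]
scene readout [271. 284.] 0.88 [0.8373 0.2686 0.0845]
scene readout [388. 254.] 0.87 [0.5474 0.389  0.0849]
scene slide_base [284. 194.] 0.9 [ 0.5518 -0.0669  0.0145]
scene slide_base [254. 176.] 0.29 [ 0.6167 -0.1383  0.0793]
scene v_block [283. 165.] 0.51 [ 0.4663 -0.1853  0.0328]
scene mug [435. 295.] 0.86 [0.5078 0.5252 0.0178]
side lock_top [369. 259.] 0.43 [ 0.5604 -0.2014  0.0697]
side tab_top [368. 255.] 0.65 [ 0.5747 -0.1777  0.061 ]
side stop_face [315. 231.] 0.94 [0.5072 0.0137 0.0509]
side stop_face [342. 246.] 0.46 [ 0.546  -0.0823  0.039 ]
side carriage_face [373. 253.] 0.6 [ 0.5921 -0.1788  0.0618]
side zero_top [368. 255.] 0.16 [ 0.5776 -0.1758  0.061 ]
side readout [360. 179.] 0.76 [0.8282 0.2079 0.0361]
side readout [296. 259.] 0.69 [ 0.4018 -0.0495  0.0258]
side slide_base [341. 246.] 0.74 [ 0.5462 -0.0798  0.0387]
side shaft [299. 259.] 0.55 [ 0.4057 -0.0582  0.0321]
side shaft [369. 252.] 0.46 [ 0.5844 -0.1706  0.0623]
side v_block [292. 188.] 0.71 [0.598  0.3292 0.0063]
side mug [255. 158.] 0.97 [0.5257 0.4893 0.0815]
```

View pics/scene1.png

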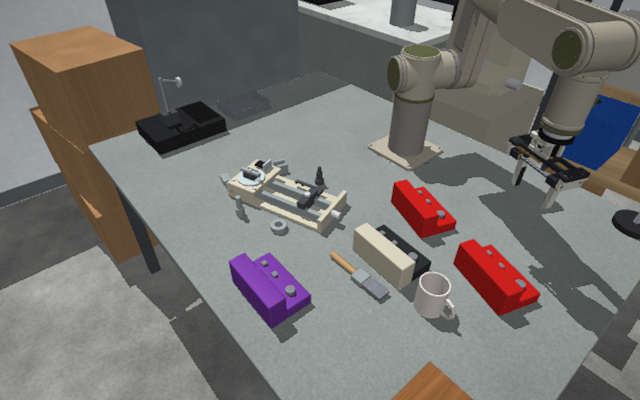

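View pics/side1.png

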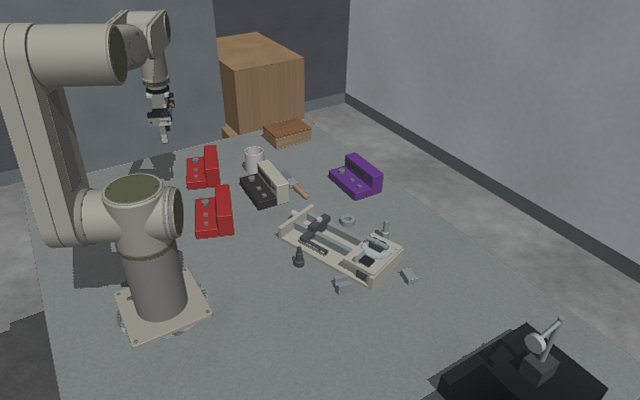

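The scene view shows the slide near px (290,195), parked carriage at its left/far end, the stop at (310,197), and the real readout (dark shelf, cream housing) at (390,250). The red and purple ones are decoys. I'll fly over for wrist looks.

```bash
cat >> h.py <<'E'
from scipy.spatial.transform import Rotation as Ro
def rel(pos,yaw,s=None):
    """delta row to place TCP at pos, tool down, tool y at world angle yaw"""
    s=s or robot.read_state()
    R0=Ro.from_rotvec(s["orientation"]); y=np.array([np.cos(yaw),np.sin(yaw),0]);z=np.array([0,0,-1.])
    R=Ro.from_matrix(np.c_[np.cross(y,z),y,z])
    return np.round(np.r_[R0.inv().apply(np.array(pos)-s["tool_pos"]),(R0.inv()*R).as_rotvec()],4)
np.set_printoptions(precision=4,suppress=True)
E
python3 - <<'E'
from h import *
m=model("wrist");print(m["tool_from_camera"],m["K"])
print(rel([.44,.36,.36],0.9))
E
```

```text
[[-0.0003 -0.9552 -0.2959  0.0828]
 [ 1.     -0.0004  0.0003 -0.0005]
 [-0.0004 -0.2959  0.9552 -0.1889]
 [ 0.      0.      0.      1.    ]] [[343.5767   0.     321.7418]
 [  0.     343.5767 199.3447]
 [  0.       0.       1.    ]]
[-0.2767 -0.1034 -0.1642 -0.      0.      0.294 ]
```

Emit:
move_arm(deltas=[-0.046, -0.017, -0.03, 0, 0, 0.05, 0, -0.092, -0.034, -0.06, 0, 0, 0.1, 0, -0.138, -0.051, -0.085, 0, 0, 0.15, 0, -0.184, -0.068, -0.11, 0, 0, 0.2, 0, -0.23, -0.085, -0.13, 0, 0, 0.25, 0, -0.27, -0.1, -0.13, 0, 0, 0.3, 0, -0.27, -0.1, -0.13, 0, 0, 0.3, 0], squeeze=10)

```text
t: 2.17
tool_pos: [0.4371, 0.3636, 0.326]
orientation: [1.049, 2.96, -0.0]
force: [-0.3, -0.6, -0.4]
opening: 0.0271
gripper_force: 0.0
```

```bash
cat > b.py <<'E'
from h import *
import sys
c="wrist"; s,p,d=shot(c); n0=sys.argv[1]; cv2.imwrite(f"pics/{n0}.png",p[:,:,::-1]); np.save(n0+"_d.npy",d)
np.savez(n0,pos=s["tool_pos"],o=s["orientation"])
print(s["t"],s["tool_pos"],s["orientation"],s["force"])
for n in sys.argv[2:]:
    for q in robot.recognise(c,n)[:3]:
        print(n,np.round(q["uv"]),round(q["confidence"],2),w(c,q["uv"],d,s))
E
python3 b.py ro zero_top key_mid_top key_end_top readout; python3 -c "
from h import *
print(rel([.44,-.1,.3],0.2))"
```

```text
2.175 [0.4371 0.3636 0.326 ] [ 1.0493  2.9604 -0.    ] [-0.2766 -0.5663 -0.4185]
zero_top [364. 151.] 0.62 [0.4675 0.4124 0.0481]
zero_top [228.  55.] 0.58 [0.2635 0.3527 0.0482]
key_mid_top [324. 181.] 0.65 [0.4674 0.3436 0.0434]
key_mid_top [293. 198.] 0.61 [0.459  0.2922 0.0429]
key_end_top [362. 383.] 0.62 [0.7883 0.1684 0.0425]
key_end_top [295. 200.] 0.6 [0.4622 0.2933 0.0434]
key_end_top [145.  84.] 0.44 [0.2196 0.2438 0.0428]
readout [346. 188.] 0.94 [0.4969 0.3595 0.036 ]
readout [397.  17.] 0.84 [0.3627 0.5325 0.0855]
readout [352. 375.] 0.68 [0.7699 0.1619 0.036 ]
[-0.296  -0.3605  0.0257 -0.0003 -0.0002  0.6958]
```

View pics/ro.png

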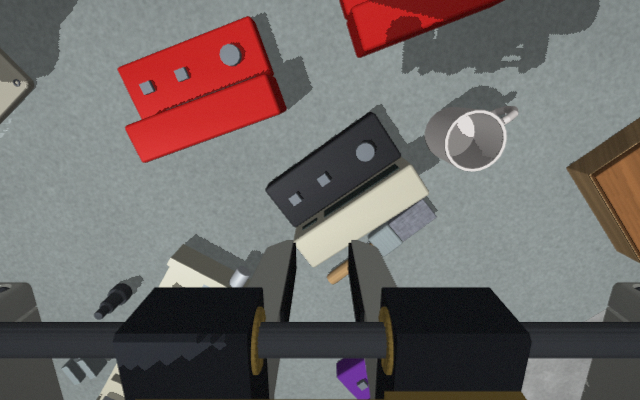

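The real readout's zero key is at px (365,151) → (0.467, 0.412, 0.048). The small keys lie 69 and 120 mm from it, so this checks out. The mug is at (475,140). Next, the slide.

```bash
python3 -c "
from h import *
print(rel([.56,-.1,.3],0.25))"
```

```text
[-0.3897 -0.2855  0.0256 -0.0003 -0.0003  0.6458]
```

Emit:
move_arm(deltas=[-0.048, -0.036, 0, 0, 0, 0.08, 0, -0.096, -0.072, 0, 0, 0, 0.16, 0, -0.144, -0.108, 0, 0, 0, 0.24, 0, -0.192, -0.144, 0, 0, 0, 0.32, 0, -0.24, -0.18, 0.01, 0, 0, 0.4, 0, -0.288, -0.216, 0.01, 0, 0, 0.48, 0, -0.336, -0.25, 0.02, 0, 0, 0.56, 0, -0.39, -0.285, 0.025, 0, 0, 0.645, 0, -0.39, -0.285, 0.025, 0, 0, 0.645, 0])

```text
t: 3.55
tool_pos: [0.5605, -0.1035, 0.2992]
orientation: [-1.932, -2.475, 0.002]
force: [-0.5, 0.2, -1.4]
opening: 0.0002
gripper_force: 0.0
```

```bash
python3 b.py sl lock_top tab_top stop_face carriage_face slide_base shaft v_block
```

```text
3.55 [ 0.5605 -0.1035  0.2992] [-1.9323 -2.4748  0.0025] [-0.5497  0.1727 -1.3662]
lock_top [297. 232.] 0.59 [ 0.5506 -0.2009  0.0702]
lock_top [220.  89.] 0.34 [ 0.4189 -0.0489  0.0519]
tab_top [340. 212.] 0.67 [ 0.5988 -0.162   0.0637]
stop_face [306.  44.] 0.57 [0.51   0.0231 0.0633]
carriage_face [341. 211.] 0.79 [ 0.5979 -0.1572  0.0745]
slide_base [328. 121.] 0.91 [ 0.5562 -0.0572  0.0123]
slide_base [222.  88.] 0.48 [ 0.4198 -0.0474  0.0474]
slide_base [436. 174.] 0.37 [ 0.7077 -0.0856  0.0517]
shaft [220.  89.] 0.97 [ 0.419  -0.0493  0.0513]
v_block [242. 206.] 0.61 [ 0.4656 -0.2025  0.0182]
```

View pics/sl.png

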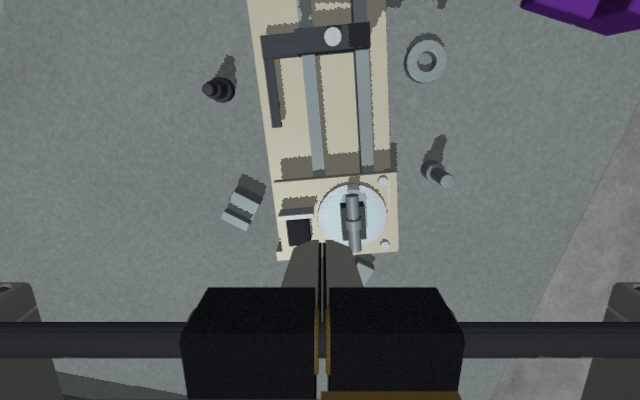

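The slide runs up the image. The pad is at (299,232), with the tab just above it at (297,211). The stop is at (315,43) with its catch arm to the left, the shaft is at (220,88), and the V block at (243,205). I'll get precise geometry from the depth cloud.

```bash
cat > cl.py <<'E'
from h import *
z=np.load("sl.npz");s=dict(tool_pos=z["pos"],orientation=z["o"]);d=np.load("sl_d.npy");p=cv2.imread("pics/sl.png")
m=model("wrist");K=np.array(m["K"]);T=np.array(m["tool_from_camera"]);R0=cv2.Rodrigues(s["orientation"])[0]
v,u=np.mgrid[:400,:640];r=np.stack([(u-K[0,2])/K[0,0],(v-K[1,2])/K[1,1],np.ones_like(u)],-1)*d[...,None]
X=(r@T[:3,:3].T+T[:3,3])@R0.T+s["tool_pos"]
def rect(name,box,lo,hi,f=None):
    a,b,c,e=box;M=np.zeros(d.shape,bool);M[b:e,a:c]=1
    M&=(X[...,2]>lo)&(X[...,2]<hi)&(d>0)
    if f is not None:M&=f
    P=X[M];(c0,wh,an)=cv2.minAreaRect((P[:,:2]*1000).astype(np.float32))
    print(name,M.sum(),np.round(c0,1),np.round(wh,1),round(an,2),P[:,2].mean());return P
dark=p.max(2)<70
rect("pad",(280,212,320,252),.066,.074)
rect("padtight",(280,212,320,252),.068,.072)
rect("tab",(275,200,322,222),.078,.09)
rect("stop",(255,20,380,60),.059,.0665,dark)
rect("plate",(262,165,405,262),.053,.059)
E
python3 cl.py
```

```text
pad 592 [ 550.1 -195.4] [42.4 47.9] 16.78 0.0700997243949193
padtight 558 [ 549.1 -194.1] [33.1 49.9] 26.67 0.07007393909613478
tab 210 [ 543.3 -175.4] [43.1  6.5] 19.46 0.08351917896604863
stop 685 [536.7  37.1] [84.9 26.1] 19.08 0.06306501688690677
plate 3956 [ 598.3 -172.6] [160.4 111.2] 19.03 0.056084656504855585
```

Axis angle is 19.1°, so slide y = (−0.327, 0.945). The button is at (0.552, −0.201) and the gap is about 150 mm. I'll approach 10 mm toward the tab from the button centre.

```bash
python3 -c "
from h import *
print(rel([.5488,-.1915,.105],0.333))"
```

```text
[-0.0861 -0.0345  0.1964  0.0008  0.0004 -0.0818]
```

Emit:
move_arm(deltas=[-0.043, -0.017, 0.02, 0, 0, -0.04, 0, -0.086, -0.0345, 0.05, 0.001, 0, -0.082, 0, -0.086, -0.0345, 0.1, 0.001, 0, -0.082, 0, -0.086, -0.0345, 0.15, 0.001, 0, -0.082, 0, -0.086, -0.0345, 0.18, 0.001, 0, -0.082, 0, -0.086, -0.0345, 0.196, 0.001, 0, -0.082, 0, -0.086, -0.0345, 0.196, 0.001, 0, -0.082, 0])

```text
t: 4.82
tool_pos: [0.5479, -0.192, 0.1043]
orientation: [-1.823, -2.556, 0.002]
force: [0.0, 0.3, 0.0]
opening: 0.0004
gripper_force: 0.0
```

```bash
python3 -c "
from h import *
s=robot.read_state();print(s['tool_pos'],s['force'],s['gripper_force'],rel([.5488,-.1915,.075],0.333))
c='side';s,p,d=shot(c);cv2.imwrite('pics/s2.png',cv2.resize(p[200:300,300:440,::-1],None,fx=5,fy=5))
c='wrist';s,p,d=shot(c);cv2.imwrite('pics/w2.png',p[:,:,::-1])
"
```

```text
[ 0.5479 -0.192   0.1043] [0.0086 0.326  0.0253] 0.0 [ 0.0002  0.001   0.0293 -0.002  -0.001  -0.0012]
```

View pics/s2.png

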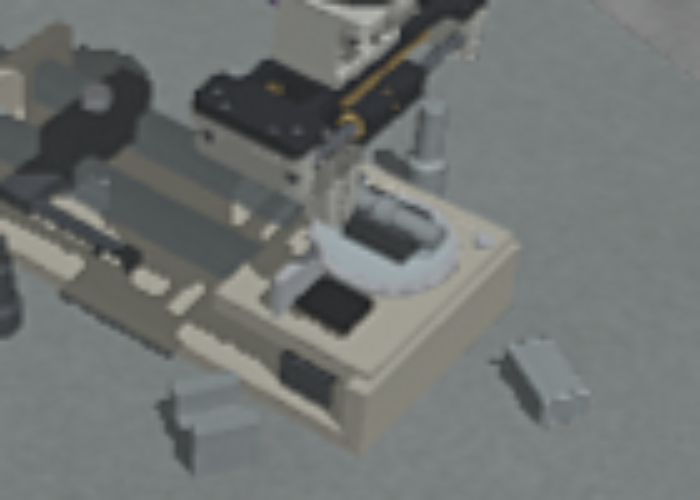

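```bash
python3 -c "
from h import *
m=model('side');K,R,t=[np.array(m[k]) for k in ('K','R','t')]
def pr(x):
    q=K@(R@np.array(x)+t);return ((q[:2]/q[2])-[300,200])*5
print(pr([.548,-.192,.0933]),pr([.552,-.201,.07]),pr([.548,-.192,.07]),pr([.5433,-.1754,.084]))
"
```

```text
[321.7772 264.6969] [333.626 301.24 ] [318.895  294.6767] [297.2332 263.2147]
```

View pics/w2.png

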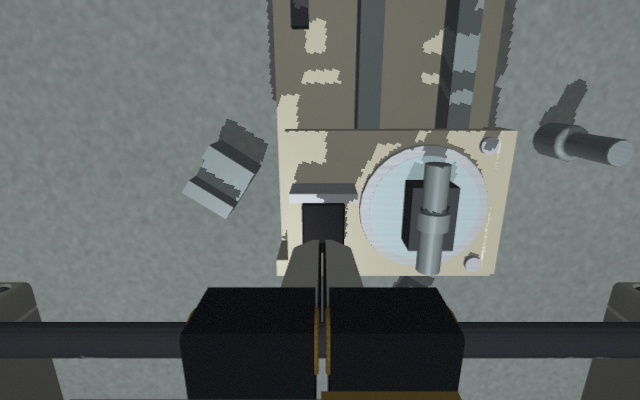

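```bash
python3 -c "
from h import *
print(robot.tips_ahead)
s,p,d=shot('wrist')
for uv in [(322,233),(322,240),(315,246),(330,246),(308,255),(322,260)]: print(uv,p[uv[1],uv[0]],w('wrist',uv,d,s,r=0))
"
```

```text
0.011
(322, 233) [40 40 43] [ 0.5533 -0.2044  0.0706]
(322, 240) [42 43 47] [ 0.5551 -0.2096  0.0705]
(315, 246) [75 79 72] [ 0.543  -0.1858  0.137 ]
(330, 246) [76 78 74] [ 0.5501 -0.1833  0.1372]
(308, 255) [79 79 75] [ 0.54   -0.1865  0.1478]
(322, 260) [109 107  99] [ 0.547  -0.1865  0.1485]
```

```bash
python3 -c "
from h import *
s,p,d=shot('side')
for v in range(232,262,2): print(v,[(tuple(p[v,u]),w('side',(u,v),d,s,r=0).round(3)) for u in (364,368)])
"
```

```text
232 [((np.uint8(87), np.uint8(88), np.uint8(85)), array([ 0.496, -0.243,  0.228])), ((np.uint8(99), np.uint8(100), np.uint8(97)), array([ 0.544, -0.204,  0.181]))]
234 [((np.uint8(102), np.uint8(103), np.uint8(99)), array([ 0.537, -0.196,  0.172])), ((np.uint8(102), np.uint8(103), np.uint8(100)), array([ 0.545, -0.204,  0.173]))]
236 [((np.uint8(103), np.uint8(104), np.uint8(99)), array([ 0.534, -0.2  ,  0.168])), ((np.uint8(130), np.uint8(131), np.uint8(127)), array([ 0.546, -0.204,  0.166]))]
238 [((np.uint8(103), np.uint8(105), np.uint8(101)), array([ 0.537, -0.197,  0.158])), ((np.uint8(134), np.uint8(136), np.uint8(132)), array([ 0.545, -0.205,  0.16 ]))]
240 [((np.uint8(115), np.uint8(115), np.uint8(111)), array([ 0.536, -0.199,  0.152])), ((np.uint8(126), np.uint8(128), np.uint8(123)), array([ 0.548, -0.202,  0.15 ]))]
242 [((np.uint8(112), np.uint8(112), np.uint8(109)), array([ 0.536, -0.2  ,  0.145])), ((np.uint8(137), np.uint8(139), np.uint8(134)), array([ 0.548, -0.204,  0.143]))]
244 [((np.uint8(162), np.uint8(167), np.uint8(171)), array([ 0.593, -0.133,  0.064])), ((np.u
[... 709 characters left out ...]
8(171)), array([ 0.581, -0.169,  0.064]))]
254 [((np.uint8(120), np.uint8(121), np.uint8(120)), array([ 0.566, -0.169,  0.063])), ((np.uint8(162), np.uint8(164), np.uint8(168)), array([ 0.579, -0.173,  0.061]))]
256 [((np.uint8(35), np.uint8(35), np.uint8(37)), array([ 0.554, -0.185,  0.073])), ((np.uint8(89), np.uint8(91), np.uint8(92)), array([ 0.573, -0.18 ,  0.061]))]
258 [((np.uint8(45), np.uint8(45), np.uint8(47)), array([ 0.551, -0.189,  0.07 ])), ((np.uint8(43), np.uint8(44), np.uint8(44)), array([ 0.56 , -0.197,  0.072]))]
260 [((np.uint8(45), np.uint8(46), np.uint8(46)), array([ 0.546, -0.196,  0.069])), ((np.uint8(47), np.uint8(49), np.uint8(49)), array([ 0.556, -0.202,  0.07 ]))]
```

The finger ends appear about 30 mm higher than the stated 11 mm ahead of the TCP, so I'll descend guarded by force.

Emit:
move_arm(deltas=[0, 0, 0.008, 0, 0, 0, 0, 0, 0, 0.016, 0, 0, 0, 0, 0, 0, 0.021, 0, 0, 0, 0, 0, 0, 0.021, 0, 0, 0, 0])

```text
t: 5.52
tool_pos: [0.5477, -0.1925, 0.0829]
orientation: [-1.824, -2.555, 0.002]
force: [0.0, -0.1, 0.2]
opening: 0.0005
gripper_force: 0.0
```

Emit:
move_arm(deltas=[0, 0, 0.002, 0, 0, 0, 0, 0, 0, 0.004, 0, 0, 0, 0, 0, 0, 0.004, 0, 0, 0, 0])

```text
t: 5.9
tool_pos: [0.5482, -0.1927, 0.0797]
orientation: [-1.825, -2.556, 0.001]
force: [-0.4, -0.2, -0.2]
opening: 0.0002
gripper_force: 0.0
```

Emit:
move_arm(deltas=[0, 0, 0.002, 0, 0, 0, 0, 0, 0, 0.004, 0, 0, 0, 0, 0, 0, 0.004, 0, 0, 0, 0])

```text
t: 6.28
tool_pos: [0.5481, -0.1926, 0.0756]
orientation: [-1.824, -2.556, 0.001]
force: [-1.0, -0.5, 0.4]
opening: 0.0006
gripper_force: 0.0
```

```bash
python3 -c "
from h import *
s,p,d=shot('side');cv2.imwrite('pics/s3.png',cv2.resize(p[200:300,300:440,::-1],None,fx=5,fy=5))
print(s['tool_pos'],s['force'])
for v in range(242,258,1): print(v,[w('side',(u,v),d,s,r=0).round(3) for u in (362,366,370)])
"
```

```text
[ 0.5481 -0.1926  0.0756] [-0.9785 -0.5371  0.4461]
242 [array([ 0.494, -0.242,  0.194]), array([ 0.538, -0.206,  0.149]), array([ 0.559, -0.199,  0.134])]
243 [array([ 0.533, -0.195,  0.14 ]), array([ 0.54 , -0.204,  0.143]), array([ 0.561, -0.197,  0.129])]
244 [array([ 0.532, -0.197,  0.138]), array([ 0.537, -0.208,  0.144]), array([ 0.563, -0.195,  0.123])]
245 [array([ 0.534, -0.195,  0.132]), array([ 0.539, -0.206,  0.137]), array([ 0.56 , -0.199,  0.123])]
246 [array([ 0.534, -0.195,  0.128]), array([ 0.54 , -0.205,  0.133]), array([ 0.56 , -0.199,  0.119])]
247 [array([ 0.533, -0.198,  0.127]), array([ 0.544, -0.201,  0.125]), array([ 0.563, -0.197,  0.113])]
248 [array([ 0.535, -0.195,  0.12 ]), array([ 0.544, -0.202,  0.122]), array([ 0.562, -0.198,  0.111])]
249 [array([ 0.535, -0.196,  0.117]), array([ 0.543, -0.204,  0.12 ]), array([ 0.595, -0.161,  0.064])]
250 [array([ 0.532, -0.199,  0.117]), array([ 0.543, -0.204,  0.116]), array([ 0.592, -0.165,  0.065])]
251 [array([ 0.535, -0.196,  0.11 ]), array([ 0.543, -0.205,  0.113]), array([ 0.59 , -0.167,  0.063])]
252 [array([ 0.555, -0.173,  0.08 ]), array([ 0.544, -0.204,  0.108]), array([ 0.59 , -0.168,  0.06 ])]
253 [array([ 0.554, -0.174,  0.076]), array([ 0.543, -0.206,  0.106]), array([ 0.584, -0.176,  0.065])]
254 [array([ 0.557, -0.172,  0.07 ]), array([ 0.574, -0.17 ,  0.061]), array([ 0.583, -0.177,  0.062])]
255 [array([ 0.554, -0.176,  0.07 ]), array([ 0.573, -0.171,  0.058]), array([ 0.58 , -0.181,  0.062])]
256 [array([ 0.557, -0.172,  0.063]), array([ 0.561, -0.186,  0.071]), array([ 0.575, -0.187,  0.065])]
257 [array([ 0.549, -0.183,  0.07 ]), array([ 0.56 , -0.187,  0.068]), array([ 0.577, -0.186,  0.06 ])]
```

View pics/s3.png

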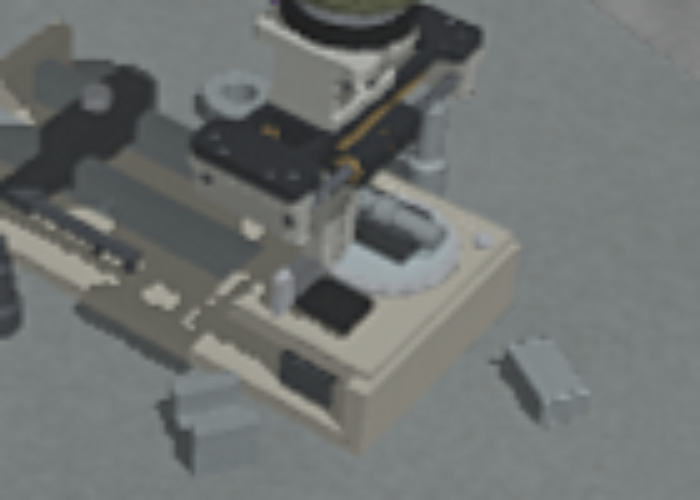

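```bash
python3 -c "
from h import *
for c in ('side','scene'):
    s,p,d=shot(c);m=model(c);K,R,t=[np.array(m[k]) for k in ('K','R','t')]
    v,u=np.mgrid[:400,:640];X=(np.stack([(u-K[0,2])/K[0,0],(v-K[1,2])/K[1,1],np.ones_like(u)],-1)*d[...,None]-t)@R
    X=X[d>0];T=Ro.from_rotvec(s['orientation']).inv().apply(X-s['tool_pos'])
    k=(abs(T[:,0])<.06)&(abs(T[:,1])<.11)&(T[:,2]<-.014)&(T[:,2]>-.15);T=T[k]
    for b in range(-110,110,10):
        q=T[(T[:,1]*1000>=b)&(T[:,1]*1000<b+10)]
        if len(q)>3:print(c,b,len(q),np.percentile(q[:,2],[50,90,98,100])*1000,q[:,0].min()*1000,q[:,0].max()*1000)
"
```

```text
side -100 85 [-143.0247 -134.4135 -132.5536 -132.298 ] -35.03029948028086 33.733820621334765
side -90 175 [-121.4395 -111.8124 -107.7943 -106.8054] -36.54121187571701 35.95109170235441
side -80 36 [-148.9574 -142.5773 -131.7866 -128.5269] -35.79607947988692 34.93198902411468
side -70 19 [-148.8148 -122.7413 -120.0932 -119.654 ] -34.04750229007029 27.078761930990012
side -60 22 [-143.4929 -123.4324 -120.3515 -119.6901] -32.07939678989164 24.051188833893974
side -50 45 [-145.0346 -126.7908 -124.1804 -124.1227] -30.987868076911635 18.455273101511104
side -40 31 [-129.4875 -122.8947 -118.3825 -117.7015] -35.116826388879545 23.768619830380956
side -30 69 [-124.1669 -116.036  -111.4356 -108.7235] -37.2660189115932 22.043059714136827
side -20 78 [-62.6147 -39.5542 -33.9041 -32.9804] -36.239315317297155 8.596888368245123
side -10 66 [-101.2638  -37.7255  -28.4762  -23.442 ] -37.43075802909744 -6.8243867467912
side 0 59 [-114.1181  -36.6065  -27.8284  -24.4007] -37.126168215527 -6.164159104378869
side 10 39 [-128.5905  -48.6202  -37.4448  -32.7064] -36.43824408865167 -7.022010682022057
side 2
[... 1848 characters left out ...]
1848 -112.4112 -105.6648] -18.481026940829068 40.315962271632024
scene 30 25 [-135.6685 -119.4874 -111.6333 -111.1076] -17.098464436725834 34.96983770163078
scene 40 13 [-142.5024 -126.3167 -124.73   -124.2433] -14.929019494085823 35.267615463400276
scene 50 20 [-144.3057 -123.3003 -121.4321 -120.7107] -23.47922492739782 34.38250436463324
scene 60 14 [-70.818  -15.1822 -14.9441 -14.8712] -28.391421960167996 35.69953956637796
scene 70 48 [-17.3855 -15.1859 -14.3303 -14.3298] -30.704549495857005 42.84596285572675
scene 80 125 [-121.7113 -110.8293  -15.1824  -14.2094] -33.47358294163931 38.62114637078906
scene 90 62 [-143.2351 -134.8936 -133.3955 -132.3162] -33.73538588470881 38.773234564661095
```

Emit:
move_arm(deltas=[0, 0, 0.008, 0, 0, 0, 0, 0, 0, 0.016, 0, 0, 0, 0, 0, 0, 0.023, 0, 0, 0, 0, 0, 0, 0.026, 0, 0, 0, 0, 0, 0, 0.028, 0, 0, 0, 0])

```text
t: 7.05
tool_pos: [0.5482, -0.1927, 0.0476]
orientation: [-1.825, -2.556, 0.001]
force: [0.7, 0.0, 0.5]
opening: 0.0002
gripper_force: 0.0
```

Emit:
move_arm(deltas=[0, 0, 0.002, 0, 0, 0, 0, 0, 0, 0.004, 0, 0, 0, 0, 0, 0, 0.004, 0, 0, 0, 0])

```text
t: 7.42
tool_pos: [0.5482, -0.1928, 0.0441]
orientation: [-1.825, -2.557, 0.001]
force: [-2.7, 0.9, 5.8]
opening: 0.0005
gripper_force: 2.6
```

Emit:
move_arm(deltas=[0, 0, 0.0025, 0, 0, 0, 0, 0, 0, 0.0025, 0, 0, 0, 0])

```text
t: 7.68
tool_pos: [0.5484, -0.1928, 0.0418]
orientation: [-1.825, -2.557, 0.001]
force: [-3.9, 1.7, 7.6]
opening: 0.0006
gripper_force: 3.2
```

```bash
python3 -c "
from h import *
s=robot.read_state();y=np.array([-.327,.945,0])
print(s['tool_pos'],s['force'])
for k in (.03,.06,.1,.14,.15,.155): print(k,rel(s['tool_pos']+y*k,.333))"
```

```text
[ 0.5484 -0.1928  0.0418] [-3.9468  1.6549  7.6191]
0.03 [ 0.03   -0.0001 -0.     -0.0007  0.0003 -0.002 ]
0.06 [ 0.06   -0.0001 -0.     -0.0007  0.0003 -0.002 ]
0.1 [ 0.1    -0.0002 -0.     -0.0007  0.0003 -0.002 ]
0.14 [ 0.14   -0.0003 -0.     -0.0007  0.0003 -0.002 ]
0.15 [ 0.15   -0.0003 -0.0001 -0.0007  0.0003 -0.002 ]
0.155 [ 0.155  -0.0003 -0.0001 -0.0007  0.0003 -0.002 ]
```

Emit:
move_arm(deltas=[0.006, 0, 0, 0, 0, 0, 0, 0.014, 0, 0, 0, 0, 0, 0, 0.022, 0, 0, 0, 0, 0, 0, 0.03, 0, 0, 0, 0, 0, 0])

```text
t: 8.18
tool_pos: [0.539, -0.1653, 0.0423]
orientation: [1.825, 2.555, -0.002]
force: [-3.9, -2.9, 5.8]
opening: 0.0006
gripper_force: 3.0
```

```bash
cat > car.py <<'E'
from h import *
c="side"
s,p,d=shot(c);m=model(c);K,R,t=[np.array(m[k]) for k in ('K','R','t')]
st=robot.read_state();print(st['t'],st['tool_pos'],st['force'])
import sys
cv2.imwrite(f'pics/{sys.argv[1]}.png',cv2.resize(p[190:300,280:440,::-1],None,fx=5,fy=5))
v,u=np.mgrid[:400,:640];X=(np.stack([(u-K[0,2])/K[0,0],(v-K[1,2])/K[1,1],np.ones_like(u)],-1)*d[...,None]-t)@R
y=np.array([-.327,.945]);x=np.array([.945,.327])
X=X[d>0]; sy=(X[:,:2]-[.552,-.201])@y*1000; sx=(X[:,:2]-[.552,-.201])@x*1000
# near end (-y) face of plate: lowest slide-y at z .052-.06 ; stop top
k=(X[:,2]>.052)&(X[:,2]<.060)&(sx>-25)&(sx<110)&(abs(sy)<300)
h,e=np.histogram(sy[k],bins=np.arange(-60,270,10));print("plate",list(zip(e[:-1].astype(int),h)))
k=(X[:,2]>.059)&(X[:,2]<.067)&(sx>-20)&(sx<90)&(sy>150)
print("stop",np.percentile(sy[k],[2,50,98]) if k.any() else None,k.sum())
k=(X[:,2]>.070)&(X[:,2]<.1)&(sx>40)&(sx<80)
print("vblock",np.percentile(sy[k],[2,50,98]) if k.any() else None,k.sum())
E
python3 car.py c1
```

```text
8.225 [ 0.5387 -0.1641  0.0421] [-1.5046 -0.0372  6.0441]
plate [(np.int64(-60), np.int64(0)), (np.int64(-50), np.int64(21)), (np.int64(-40), np.int64(11)), (np.int64(-30), np.int64(0)), (np.int64(-20), np.int64(54)), (np.int64(-10), np.int64(102)), (np.int64(0), np.int64(62)), (np.int64(10), np.int64(36)), (np.int64(20), np.int64(23)), (np.int64(30), np.int64(20)), (np.int64(40), np.int64(11)), (np.int64(50), np.int64(16)), (np.int64(60), np.int64(12)), (np.int64(70), np.int64(23)), (np.int64(80), np.int64(18)), (np.int64(90), np.int64(17)), (np.int64(100), np.int64(0)), (np.int64(110), np.int64(0)), (np.int64(120), np.int64(0)), (np.int64(130), np.int64(0)), (np.int64(140), np.int64(0)), (np.int64(150), np.int64(0)), (np.int64(160), np.int64(0)), (np.int64(170), np.int64(0)), (np.int64(180), np.int64(0)), (np.int64(190), np.int64(0)), (np.int64(200), np.int64(0)), (np.int64(210), np.int64(29)), (np.int64(220), np.int64(9)), (np.int64(230), np.int64(3)), (np.int64(240), np.int64(3)), (np.int64(250), np.int64(0))]
stop [ 216.192   236.5385 1408.0963] 151
vblock [  5.5305 230.443  803.7572] 262
```

View pics/c1.png

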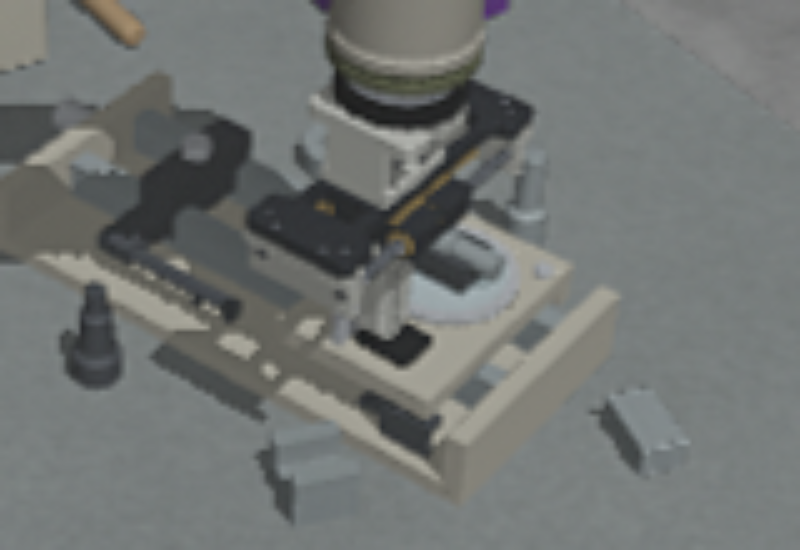

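The carriage now moves freely: a gap has opened behind it at (500,370) and the fingertips are on the pad near the tab. I'll push on most of the remaining ~122 mm, pressing 1 mm deeper.

Emit:
move_arm(deltas=[0.008, 0, 0.001, 0, 0, 0, 0, 0.02, 0, 0.001, 0, 0, 0, 0, 0.033, 0, 0.001, 0, 0, 0, 0, 0.046, 0, 0.001, 0, 0, 0, 0, 0.059, 0, 0.001, 0, 0, 0, 0, 0.072, 0, 0.001, 0, 0, 0, 0, 0.085, 0, 0.001, 0, 0, 0, 0, 0.096, 0, 0.001, 0, 0, 0, 0, 0.104, 0, 0.001, 0, 0, 0, 0, 0.109, 0, 0.001, 0, 0, 0, 0, 0.112, 0, 0.001, 0, 0, 0, 0, 0.112, 0, 0.001, 0, 0, 0, 0])

```text
t: 9.72
tool_pos: [0.5025, -0.0587, 0.0411]
orientation: [1.824, 2.557, -0.001]
force: [-3.8, -0.2, 6.5]
opening: 0.0006
gripper_force: 3.3
```

```bash
python3 car.py c2 | grep -v vbl | sed 's/np.int64//g'
```

```text
9.775 [ 0.5025 -0.0586  0.0411] [-2.9293 -1.1196  7.1408]
plate [((-60), (0)), ((-50), (29)), ((-40), (16)), ((-30), (0)), ((-20), (0)), ((-10), (0)), ((0), (0)), ((10), (0)), ((20), (0)), ((30), (0)), ((40), (0)), ((50), (0)), ((60), (0)), ((70), (0)), ((80), (0)), ((90), (33)), ((100), (85)), ((110), (64)), ((120), (43)), ((130), (22)), ((140), (17)), ((150), (14)), ((160), (13)), ((170), (7)), ((180), (15)), ((190), (19)), ((200), (15)), ((210), (1)), ((220), (0)), ((230), (0)), ((240), (0)), ((250), (0))]
stop [150.8722 166.6179 735.1327] 76
```

View pics/c2.png

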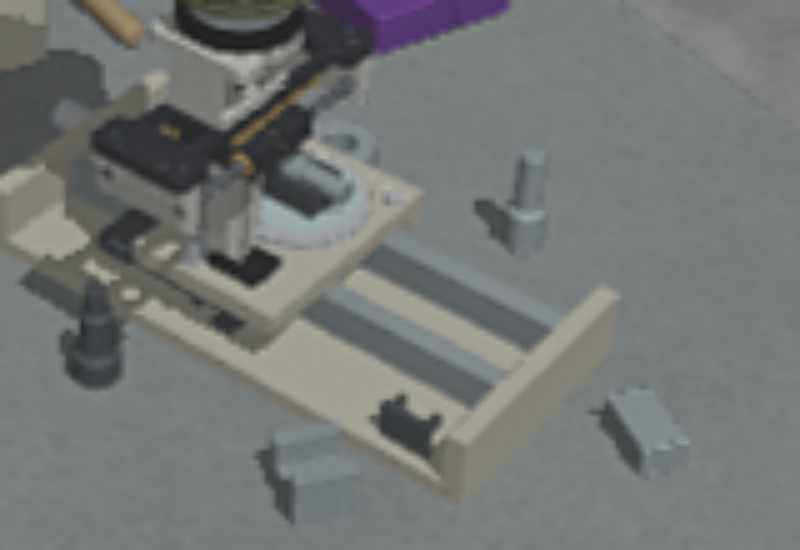

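The carriage is about 10 mm from the stop. Now creeping in.

Emit:
move_arm(deltas=[0.003, 0, 0, 0, 0, 0, 0, 0.005, 0, 0, 0, 0, 0, 0, 0.006, 0, 0, 0, 0, 0, 0])

```text
t: 10.15
tool_pos: [0.5007, -0.0534, 0.0412]
orientation: [1.824, 2.556, -0.002]
force: [-2.6, -3.4, 7.1]
opening: 0.0004
gripper_force: 3.3
```

Emit:
move_arm(deltas=[0.001, 0, 0, 0, 0, 0, 0, 0.002, 0, 0, 0, 0, 0, 0])

```text
t: 10.4
tool_pos: [0.5001, -0.0516, 0.0412]
orientation: [1.825, 2.556, -0.002]
force: [-3.6, -3.2, 6.5]
opening: 0.0007
gripper_force: 3.3
```

Emit:
move_arm(deltas=[0.001, 0, 0, 0, 0, 0, 0, 0.002, 0, 0, 0, 0, 0, 0])

```text
t: 10.65
tool_pos: [0.4996, -0.0499, 0.0413]
orientation: [1.824, 2.556, -0.002]
force: [-1.2, -4.2, 6.7]
opening: 0.0005
gripper_force: 3.3
```

Emit:
move_arm(deltas=[0.001, 0, 0, 0, 0, 0, 0, 0.0015, 0, 0, 0, 0, 0, 0])

```text
t: 10.9
tool_pos: [0.4999, -0.0488, 0.0417]
orientation: [1.823, 2.554, -0.001]
force: [-1.0, -4.4, 5.9]
opening: 0.0006
gripper_force: 3.2
```

Emit:
move_arm(deltas=[0.001, 0, 0, 0, 0, 0, 0, 0.001, 0, 0, 0, 0, 0, 0])

```text
t: 11.15
tool_pos: [0.4999, -0.0479, 0.0419]
orientation: [1.823, 2.554, -0.0]
force: [-0.7, -3.6, 5.4]
opening: 0.0009
gripper_force: 3.1
```

Emit:
move_arm(deltas=[0, 0, 0.001, 0, 0, 0, 0, 0, 0, 0.0015, 0, 0, 0, 0])

```text
t: 11.4
tool_pos: [0.4999, -0.0479, 0.0403]
orientation: [1.823, 2.554, -0.001]
force: [0.0, -4.0, 7.5]
opening: 0.0003
gripper_force: 3.5
```

```bash
python3 b.py w3 stop_face carriage_face; python3 car.py c3 | sed 's/np.int64//g'
python3 - <<'E'
from h import *
z=np.load("w3.npz");s=dict(tool_pos=z["pos"],orientation=z["o"]);d=np.load("w3_d.npy");p=cv2.imread("pics/w3.png")
m=model("wrist");K=np.array(m["K"]);T=np.array(m["tool_from_camera"]);R0=cv2.Rodrigues(s["orientation"])[0]
v,u=np.mgrid[:400,:640];r=np.stack([(u-K[0,2])/K[0,0],(v-K[1,2])/K[1,1],np.ones_like(u)],-1)*d[...,None]
X=(r@T[:3,:3].T+T[:3,3])@R0.T+s["tool_pos"];X=X[d>0]
y=np.array([-.327,.945]);x=np.array([.945,.327])
sy=(X[:,:2]-[.552,-.201])@y*1000; sx=(X[:,:2]-[.552,-.201])@x*1000;Z=X[:,2]*1000
for b in range(5,60,10):
  k=(sx>b)&(sx<b+10)
  print(b,"stop",np.percentile(sy[k&(abs(Z-63)<2.)&(sy>200)],[2,50,98]) if (k&(abs(Z-63)<2.)&(sy>200)).any() else 0,
   "plate lead",np.percentile(sy[k&(abs(Z-56)<2)&(sy<240)],[90,98]) if (k&(abs(Z-56)<2)).any() else 0)
E
```

```text
11.4 [ 0.4999 -0.0479  0.0403] [ 1.8232  2.5538 -0.0005] [ 0.0073 -3.9867  7.4629]
stop_face [419. 124.] 0.62 [0.5207 0.0315 0.0636]
carriage_face [443. 216.] 0.65 [ 0.5507 -0.0069  0.0643]
11.6 [ 0.4999 -0.0479  0.0404] [-0.4366 -4.7562  6.5524]
plate [((-60), (0)), ((-50), (28)), ((-40), (10)), ((-30), (0)), ((-20), (0)), ((-10), (0)), ((0), (0)), ((10), (0)), ((20), (0)), ((30), (0)), ((40), (0)), ((50), (0)), ((60), (0)), ((70), (0)), ((80), (0)), ((90), (0)), ((100), (46)), ((110), (80)), ((120), (60)), ((130), (33)), ((140), (24)), ((150), (20)), ((160), (16)), ((170), (15)), ((180), (8)), ((190), (18)), ((200), (21)), ((210), (17)), ((220), (1)), ((230), (0)), ((240), (0)), ((250), (0))]
stop [150.6291 165.4604 734.7539] 111
vblock [126.2645 178.4052 803.0115] 251
5 stop 0 plate lead [214.0673 216.6979]
15 stop [217.6304 230.5697 242.3754] plate lead [213.5527 223.4706]
25 stop [217.6595 230.502  242.3563] plate lead [211.7624 215.0628]
35 stop [217.6817 230.4817 242.746 ] plate lead [213.6438 215.4748]
45 stop [200.7595 229.5834 242.7407] plate lead [214.436  215.4721]
55 stop [200.3471 219.2024 243.1421] plate lead [214.9863 215.5813]
```

View pics/w3.png

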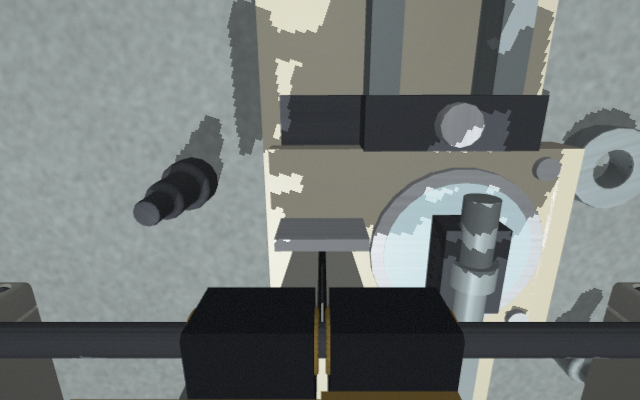

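Nearly touching: the plate edge is at 215.5 against the stop face at ~217.5 mm, and the stop hasn't moved. Creeping further until the force rises.

Emit:
move_arm(deltas=[0.001, 0, 0, 0, 0, 0, 0, 0.001, 0, 0, 0, 0, 0, 0])

```text
t: 11.85
tool_pos: [0.4998, -0.0471, 0.0406]
orientation: [1.823, 2.553, -0.0]
force: [0.4, -4.7, 6.5]
opening: 0.0002
gripper_force: 3.5
```

Emit:
move_arm(deltas=[0.001, 0, 0, 0, 0, 0, 0, 0.001, 0, 0, 0, 0, 0, 0])

```text
t: 12.1
tool_pos: [0.4997, -0.0461, 0.0406]
orientation: [1.823, 2.553, -0.0]
force: [1.4, -5.6, 7.2]
opening: 0.0005
gripper_force: 3.4
```

```bash
cat > gap.py <<'E'
from h import *
import sys
s,p,d=shot("wrist");cv2.imwrite(f"pics/{sys.argv[1]}.png",p[:,:,::-1])
m=model("wrist");K=np.array(m["K"]);T=np.array(m["tool_from_camera"]);R0=cv2.Rodrigues(s["orientation"])[0]
v,u=np.mgrid[:400,:640];r=np.stack([(u-K[0,2])/K[0,0],(v-K[1,2])/K[1,1],np.ones_like(u)],-1)*d[...,None]
X=(r@T[:3,:3].T+T[:3,3])@R0.T+s["tool_pos"];X=X[d>0]
y=np.array([-.327,.945]);x=np.array([.945,.327])
sy=(X[:,:2]-[.552,-.201])@y*1000; sx=(X[:,:2]-[.552,-.201])@x*1000;Z=X[:,2]*1000
for n,k in dict(stop=(abs(Z-63)<2)&(sy>190)&(sy<260)&(sx>15)&(sx<45),tab=(abs(Z-84)<3)&(sy>140)&(sy<200)&(abs(sx)<25),lead=(abs(Z-56)<2)&(sy<240)&(sx>25)&(sx<45),pad=(sx>-12)&(sx<12)&(sy>100)&(sy<170)&(Z>58)&(Z<76)).items():
  print(n,k.sum(),np.percentile(sy[k],[2,50,98]) if k.any() else 0,np.percentile(Z[k],[10,50,90]) if k.any() else 0)
print(s["tool_pos"],s["force"])
E
python3 gap.py g1
```

```text
stop 3023 [192.021  229.9061 242.7406] [62.1577 63.0343 63.8934]
tab 1816 [164.8324 176.7623 180.5665] [82.3419 83.9528 85.1079]
lead 2353 [142.6187 199.9315 215.2357] [55.3127 56.1031 56.9007]
pad 26 [132.4251 135.9705 140.5125] [62.715  63.4347 63.986 ]
[ 0.4997 -0.0461  0.0406] [ 1.4261 -5.5909  7.2159]
```

Emit:
move_arm(deltas=[0.0005, 0, 0, 0, 0, 0, 0, 0.001, 0, 0, 0, 0, 0, 0])

```text
t: 12.4
tool_pos: [0.4995, -0.0452, 0.0407]
orientation: [1.822, 2.553, 0.0]
force: [1.4, -5.1, 7.2]
opening: 0.0002
gripper_force: 3.4
```

```bash
python3 gap.py g2
```

```text
stop 3034 [192.0569 229.8578 242.7452] [62.1412 63.0465 63.8918]
tab 1720 [165.317  176.9845 180.6128] [82.5516 83.9452 85.1849]
lead 2322 [143.5902 199.9225 215.1309] [55.296  56.0991 56.8902]
pad 28 [132.2929 137.0411 141.2763] [62.6825 63.3787 64.1702]
[ 0.4995 -0.0452  0.0407] [ 1.4336 -5.0809  7.2359]
```

The carriage and tab no longer move while the fingertip slips at a constant ~5 N, and the stop is unmoved. So the carriage is against the stop, and I'll let the button up.

Emit:
move_arm(deltas=[0, 0, -0.003, 0, 0, 0, 0, 0, 0, -0.008, 0, 0, 0, 0, 0, 0, -0.014, 0, 0, 0, 0, 0, 0, -0.03, 0, 0, 0, 0, 0, 0, -0.06, 0, 0, 0, 0, 0, 0, -0.1, 0, 0, 0, 0, 0, 0, -0.14, 0, 0, 0, 0, 0, 0, -0.18, 0, 0, 0, 0, 0, 0, -0.18, 0, 0, 0, 0])

```text
t: 13.58
tool_pos: [0.4991, -0.0437, 0.2227]
orientation: [1.822, 2.554, 0.004]
force: [-0.5, -0.1, -0.3]
opening: 0.0006
gripper_force: 0.0
```

```bash
python3 gap.py g3; python3 -c "
from h import *
print(rel([.467,.4124,.16],.8))"
```

```text
stop 711 [191.5323 229.0904 242.3089] [62.1127 63.0522 63.9717]
tab 312 [174.3677 177.4681 180.3363] [82.9541 84.0105 84.8474]
lead 1041 [108.8527 181.8753 214.9223] [55.2356 56.1076 57.095 ]
pad 825 [132.9034 151.4921 169.121 ] [68.9661 70.0642 71.0164]
[ 0.4991 -0.0437  0.2227] [-0.4645 -0.0615 -0.3181]
[ 0.4413  0.1188  0.0601  0.0014  0.0013 -0.4687]
```

The pad is back up at 70 mm, so the carriage is locked with the stop unmoved. On to the zero key.

Emit:
move_arm(deltas=[0.05, 0.013, 0, 0, 0, -0.05, 0, 0.1, 0.027, 0, 0, 0, -0.1, 0, 0.15, 0.04, 0, 0, 0, -0.15, 0, 0.2, 0.053, 0, 0, 0, -0.2, 0, 0.25, 0.067, 0, 0, 0, -0.26, 0, 0.3, 0.08, 0, 0, 0, -0.32, 0, 0.35, 0.094, 0, 0, 0, -0.38, 0, 0.4, 0.107, 0.01, 0, 0, -0.43, 0, 0.43, 0.116, 0.03, 0.001, 0.001, -0.47, 0, 0.441, 0.119, 0.06, 0.001, 0.001, -0.47, 0, 0.441, 0.119, 0.1, 0.001, 0.001, -0.47, 0, 0.441, 0.119, 0.1, 0.001, 0.001, -0.47, 0])

```text
t: 15.12
tool_pos: [0.4625, 0.4096, 0.1125]
orientation: [-1.176, -2.905, 0.016]
force: [-0.9, -0.4, -0.5]
opening: 0.0003
gripper_force: 0.0
```

```bash
python3 b.py z1 zero_top key_mid_top; python3 -c "
from h import *
print(rel([.467,.4124,.032],.8))"
```

```text
15.125 [0.4625 0.4096 0.1125] [-1.1758 -2.9046  0.016 ] [-0.8695 -0.3854 -0.537 ]
zero_top [331. 207.] 0.89 [0.4678 0.4129 0.0481]
zero_top [68. 62.] 0.79 [0.2651 0.3547 0.0482]
key_mid_top [264. 255.] 0.84 [0.4613 0.3425 0.0435]
key_mid_top [  4. 107.] 0.67 [0.2463 0.2916 0.043 ]
[-0.0002  0.0005  0.0878 -0.0008 -0.0016  0.0008]
```

View pics/z1.png

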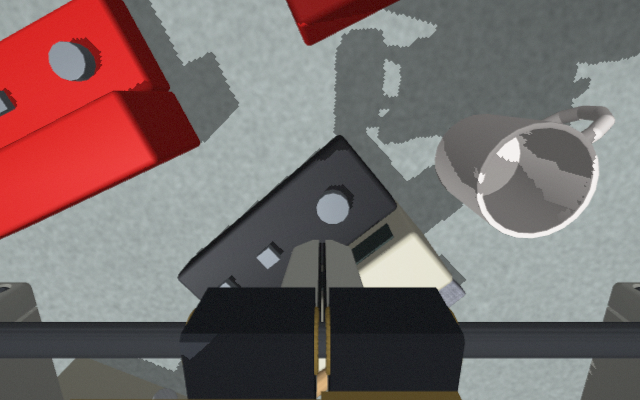

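The zero key is confirmed at px (333,207) → (0.468, 0.413, 0.048), directly beneath the tips. Descending guarded.

Emit:
move_arm(deltas=[0, 0, 0.03, 0, 0, 0, 0, 0, 0, 0.055, 0, 0, 0, 0, 0, 0, 0.072, 0, 0, 0, 0, 0, 0, 0.082, 0, 0, 0, 0, 0, 0, 0.087, 0, 0, 0, 0, 0, 0, 0.087, 0, 0, 0, 0])

```text
t: 16.02
tool_pos: [0.4664, 0.4122, 0.0321]
orientation: [-1.179, -2.91, 0.001]
force: [-0.1, -0.5, 0.8]
opening: 0.0008
gripper_force: 0.0
```

Emit:
move_arm(deltas=[0, 0, 0.003, 0, 0, 0, 0, 0, 0, 0.006, 0, 0, 0, 0, 0, 0, 0.006, 0, 0, 0, 0])

```text
t: 16.4
tool_pos: [0.4661, 0.412, 0.0257]
orientation: [-1.179, -2.91, 0.001]
force: [0.7, 0.5, 0.5]
opening: -0.0
gripper_force: 0.0
```

Emit:
move_arm(deltas=[0, 0, 0.001, 0, 0, 0, 0, 0, 0, 0.002, 0, 0, 0, 0, 0, 0, 0.002, 0, 0, 0, 0])

```text
t: 16.77
tool_pos: [0.4662, 0.4121, 0.0239]
orientation: [-1.179, -2.91, 0.001]
force: [-0.2, -1.2, 2.2]
opening: 0.0005
gripper_force: 1.1
```

Emit:
move_arm(deltas=[0, 0, 0.001, 0, 0, 0, 0, 0, 0, 0.002, 0, 0, 0, 0, 0, 0, 0.002, 0, 0, 0, 0])

```text
t: 17.15
tool_pos: [0.4662, 0.4121, 0.0218]
orientation: [-1.179, -2.91, 0.001]
force: [-0.4, -0.7, 2.6]
opening: 0.0003
gripper_force: 1.6
```

```bash
python3 -c "
from plant import robot
s=robot.read_state();print(s['tool_pos'],s['force'])"
```

```text
[0.46622191 0.41207171 0.02181872] [-0.37342433 -0.73128162  2.55800614]
```

Emit:
move_arm(deltas=[0, 0, 0.001, 0, 0, 0, 0, 0, 0, 0.001, 0, 0, 0, 0])

```text
t: 17.4
tool_pos: [0.4663, 0.4121, 0.0215]
orientation: [-1.179, -2.91, 0.001]
force: [-3.1, -2.3, 7.0]
opening: 0.0005
gripper_force: 4.0
```

Emit:
move_arm(deltas=[0, 0, 0.0007, 0, 0, 0, 0, 0, 0, 0.0007, 0, 0, 0, 0])

```text
t: 17.65
tool_pos: [0.4663, 0.4121, 0.0214]
orientation: [-1.179, -2.91, 0.001]
force: [-4.3, -3.1, 13.4]
opening: 0.0005
gripper_force: 6.3
```

The key has bottomed out, so it is pressed. Releasing straight up.

Emit:
move_arm(deltas=[0, 0, -0.004, 0, 0, 0, 0, 0, 0, -0.012, 0, 0, 0, 0, 0, 0, -0.03, 0, 0, 0, 0, 0, 0, -0.07, 0, 0, 0, 0, 0, 0, -0.12, 0, 0, 0, 0, 0, 0, -0.17, 0, 0, 0, 0, 0, 0, -0.22, 0, 0, 0, 0, 0, 0, -0.22, 0, 0, 0, 0, 0, 0, -0.22, 0, 0, 0, 0])

```text
t: 18.77
tool_pos: [0.4666, 0.4119, 0.2403]
orientation: [-1.179, -2.91, 0.001]
force: [-1.4, -0.8, 0.1]
opening: 0.0004
gripper_force: 0.0
```

```bash
python3 b.py z2 zero_top key_mid_top key_end_top
python3 - <<'E'
from h import *
c="side";s,p,d=shot(c);m=model(c);K,R,t=[np.array(m[k]) for k in ('K','R','t')]
v,u=np.mgrid[:400,:640];X=(np.stack([(u-K[0,2])/K[0,0],(v-K[1,2])/K[1,1],np.ones_like(u)],-1)*d[...,None]-t)@R
y=np.array([-.327,.945]);x=np.array([.945,.327]);X=X[d>0];q=X[:,:2]-[.552,-.201];sy=q@y*1000;sx=q@x*1000
k=(abs(sx)<10)&(abs(sy-150)<12);print("pad z",np.median(X[k,2]),k.sum())
k=(abs(X[:,2]-.063)<.002)&(sx>10)&(sx<60)&(sy>205)&(sy<260);print("stop",np.median(sy[k]))
E
```

```text
18.775 [0.4666 0.4119 0.2403] [-1.1788 -2.91    0.0008] [-1.3748 -0.7589  0.0797]
zero_top [324. 170.] 0.91 [0.4688 0.4133 0.0484]
zero_top [148.  70.] 0.56 [0.264  0.3552 0.0485]
zero_top [278. 207.] 0.56 [0.4637 0.3424 0.0435]
key_mid_top [ 98. 100.] 0.66 [0.2429 0.2906 0.0432]
key_mid_top [276. 205.] 0.53 [0.4604 0.3422 0.0431]
key_end_top [110. 389.] 0.67 [ 0.4829 -0.0092  0.0559]
key_end_top [ 56. 118.] 0.52 [0.2227 0.2426 0.0433]
key_end_top [248. 231.] 0.51 [0.4591 0.2945 0.0437]
pad z 0.0692856722193119 45
stop 231.4869587649488
```

All is in place: pad up, stop unmoved, key back up, arm clear.

```bash
python3 -c "
from plant import robot
print(robot.close_job())"
```

```text
the job is handed in; nothing more can be done
None
```

The carriage is locked against the stop, which did not shift measurably. The zero key was then pressed to its limit and let go, and the job was handed in about 19 s into the 50 s allowed, with no verdict returned.

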